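# Unnest two beakers and put each in its size row

## Task

Someone has left a tall blue beaker standing inside a low white one. Lift the blue beaker straight up out of the white one, then stand each of the two upright in the middle of the empty yellow place in the row of its own kind: blue with the blue ones, white with the white ones. Leave the beakers already in the rows standing where they are.

Things in the scene. Friction and masses are not known exactly. Their poses are not given: they have to be found in the camera images.
- blue_mid (a point): The nested blue tall narrow beaker (plastic cylinder, open top, 38 mm outside diameter, 100 mm tall, wall 3 mm), about 45 g. At the start it stands loosely, upright, inside the white beaker of white_mid, on its floor, with up to 8 mm of play all round; its top 49 mm stand out above the white rim and are free to grip. The point is its centre, half-way up (50 mm above its underside); z is its axis.
- white_mid (a point): The white low wide beaker (plastic cylinder, open top, 60 mm outside diameter, 55 mm tall, wall 3 mm, floor 4 mm), about 60 g, that stands alone on the table between the two row boards and holds the nested blue beaker. The point is its centre, half-way up (27.5 mm above its underside); z is its axis.
- narrow_row_place (a point): The empty place in the narrow-beaker row: a bare yellow disc of 48 mm diameter on a fixed light grey board (260 x 80 mm, 10 mm high) with three places 85 mm apart along its length; the other two places hold blue beakers. The point is the disc's centre at the level of the board's flat top, where a beaker stands. Its x axis runs along the row, z up.
- wide_row_place (a point): The empty place in the wide-beaker row: a bare yellow disc of 70 mm diameter on a fixed light grey board (280 x 92 mm, 10 mm high) with three places 92 mm apart along its length; the other two places hold white beakers. The point is the disc's centre at the level of the board's flat top, where a beaker stands. Its x axis runs along the row, z up.
- narrow_a_mid (a point): A blue tall narrow beaker (plastic cylinder, open top, 38 mm outside diameter, 100 mm tall, wall 3 mm) already standing in the narrow row, to be left there. The point is its centre, 50 mm above its underside.
- narrow_b_mid (a point): A blue tall narrow beaker (plastic cylinder, open top, 38 mm outside diameter, 100 mm tall, wall 3 mm) already standing in the narrow row, to be left there. The point is its centre, 50 mm above its underside.
- wide_a_mid (a point): A white low wide beaker (plastic cylinder, open top, 60 mm outside diameter, 55 mm tall, wall 3 mm, floor 4 mm) already standing in the wide row, to be left there. The point is its centre, 27.5 mm above its underside.
- wide_b_mid (a point): A white low wide beaker (plastic cylinder, open top, 60 mm outside diameter, 55 mm tall, wall 3 mm, floor 4 mm) already standing in the wide row, to be left there. The point is its centre, 27.5 mm above its underside.
Mind the look-alikes: they are no part of the job. What is shaped like the part that bears wide_b_mid but green or red is not meant.

How it is judged (in metres and radians):
On the way:
1. the blue beaker has been lifted clear above the rim of the white one, which is left standing below (height (world z) of blue_mid above 0.108 m and height (world z) of white_mid below 0.05 m and angle between white_mid's own z axis and vertical below 0.3 rad), for 0.1 s.
At the end, for the whole second after the job is handed in: Blue stands upright (within 9 degrees), at rest, within 15 mm of the centre of the narrow row's empty place, white likewise in the wide row's; both on the boards. The four beakers already in the rows stand upright within 20 mm of where they were (horizontal distance between blue_mid and narrow_row_place below 0.015 m and height (world z) of blue_mid between 0.052 and 0.068 m and angle between each of blue_mid, white_mid, narrow_a_mid, narrow_b_mid, wide_a_mid, wide_b_mid's own z axis and vertical below 0.17 rad and horizontal distance between white_mid and wide_row_place below 0.015 m and height (world z) of white_mid between 0.0295 and 0.0455 m and distance of each of narrow_a_mid, narrow_b_mid, wide_a_mid, wide_b_mid from where it was at the start of the episode below 0.02 m and linear speed of each of blue, white below 0.03 m/s); the robot touches nothing.
It fails at once if a beaker already in a row is knocked over (angle between any of narrow_a_mid, narrow_b_mid, wide_a_mid, wide_b_mid's own z axis and vertical above 0.6 rad).
It also fails if it takes over 67 s, if anything falls off the work surface, if the arm or the gripper's body presses on something with over 40 N, if the wrist force passes 120 N, or if a joint passes its speed limit or range.

## Robot

A 6-joint arm with a two-finger parallel gripper is mounted at the origin on the work surface. World frame = base frame: x ahead of the robot, y to its left, z up, the work surface at z = 0. Lengths are in m, angles in degrees, forces in N, time in s.
With the tool pointing down it reaches from about 0.3 to 0.875 m from the base axis. Payload 4.2 kg.
Tool frame: the origin (TCP) lies midway between the tips of the shut fingers; the grasp point (between the pads) lies 19 mm behind it; x points along the fingers, z is the direction in which the jaws open and shut, and the axes are right-handed (so a half turn about x gives the same grasp; the last joint's range is limited). The gripper opens to 85 mm and grips with 20 to 120 N. Pads are 22 mm wide; open, the fingers measure 114 mm over their backs; the gripper's body (76 mm by 85 mm) begins 54 mm behind the grasp point. The pads swing forward as they close: fully open they stand 13 mm farther back than shut.
Start: joints at [-73.568, 18.312, 89.639, -0, 72.044, -1.146], TCP at [0.174, -0.548, 0.231] pointing down, gripper open.
Joint ranges: [-177.97, 177.97], [-48.28, 115.42], [12.27, 149.76], [-77.06, 257.06], [2.81, 150.46], [-146.56, 146.56]. Speed limits (degrees/s): [147.25, 147.25, 180, 180, 180, 180].

## Interface

Orientations are given as a 3x3 rotation matrix whose columns are the frame's x, y, z axes.
In Python, from workcell import robot gives the robot as it stands. The module is installed in compiled form; this text tells all that it offers.
- The arm moves only by the shell command python3 -m jog 'ROWS' [FORCE]. ROWS is JSON, a list of rows, each a list of 3 entries, a list of its own where there are three numbers: the opening, from -1 (shut) to 1 (fully open), then the shift along the tool's x, y, z as a fraction of full scale, then the turn, a rotation vector about the tool's x, y, z as a fraction of full scale. A call has 1 to 8 rows; each row shifts and turns the commanded pose from where the row before left it, along the tool's axes as they then stand; what a row does not reach is not made up. Full scale, the value 1, is 25 cm for a shift and pi/2 rad for a turn. A row lasts 1/8 s, in which the tool goes at most 62.5 mm and 10.7 degrees, less where a joint would pass 70% of its speed; a pose out of reach is approached as far as the arm can. A call with a number of a shift or a turn outside -1 to 1 is refused whole. A call with a gripper value outside its range is refused whole. The fingers move at their own pace and stop on an object; FORCE is the grip in N (left out, the last holds). Time passes only in rows, so rows that do not move let the fingers close. It gives the time, the measured TCP pose, the force and the opening at its end, in the units of the state.
- robot.read_state(): the state, without advancing time (a new reading comes with each control period).
- robot.camera(name): name is "side" or "top" or "wrist"; returns a dict with "img" (384x512x3 uint8, blue, green, red), "depth" (384x512 float32, m along the optical axis (not along the pixel's ray), 0 where there is no reading), "camera_matrix" (3x3 intrinsics, pixels), "extrinsics" (4x4, takes a point from camera to world coordinates); the wrist camera has in their place "hand_eye" (4x4, takes a point from camera to tool coordinates, whose origin is the TCP and whose axes are the tool frame's). Camera axes: x right, y down, z forward; pixel columns grow to the right and rows downward; lengths in m; the calibration is good to about 2 mm. The wrist camera is an equidistant fisheye: a pixel r from the principal point sees the ray r / f radians off the axis. A picture is of the moment at which its call begins: read the wrist's pose just before it.
- robot.job_done(): hands the job in, once; it reports no verdict.
The state is a dict: "time_s": time; "joints": joint angles; "joint_velocities": joint speeds; "tau": joint torques, N m; "eef_pos": TCP position; "tool_rot": TCP orientation; "wrist_force": force on the tool from outside, world axes, zero at the start; "ft_torque": the same for the moment, N m; "gripper_width": opening from 0.0 (shut) to 1.0 (fully open).
Only numpy, scipy, OpenCV 4.12 (cv2) and the standard library are available. Lean on these libraries where they do the work, as an engineer would, in place of code of your own. Each camera call takes 0.05 s, during which the arm holds its last target.

## Working session

There is one attempt and no reset: what is moved stays moved. The work goes in short steps, Python scripts to look and compute and a shell command to move; the robot and the scene stay as the last step left them, time stands still between calls to the robot, and variables do not carry over. Pictures are saved under pics/ and viewed, and the job is handed in when it is done.

```bash
mkdir -p pics; python3 - <<'E'
from workcell import robot
import cv2,numpy as np
s=robot.read_state()
for k in ['time_s','eef_pos','tool_rot','gripper_width']:print(k,s[k])
for n in ['side','top','wrist']:
    c=robot.camera(n);cv2.imwrite(f'pics/{n}0.png',c['img'])
    np.savez(f'{n}0.npz',**c)
    if n!='wrist':print(n,c['camera_matrix'],np.round(c['extrinsics'],3))
E
```

```text
time_s 0.0
eef_pos [ 0.17353092 -0.54770006  0.23047661]
tool_rot [[-4.65930197e-04  9.53308967e-01  3.01996352e-01]
 [ 1.68720151e-03  3.01996704e-01 -9.53307476e-01]
 [-9.99998468e-01  6.53539619e-05 -1.74913371e-03]]
gripper_width 1.0022824003456254
side [[394.47932315   0.         260.27586586]
 [  0.         394.47932315 189.58459249]
 [  0.           0.           1.        ]] [[-0.955 -0.201  0.217  0.283]
 [-0.295  0.688 -0.663  0.569]
 [-0.016 -0.698 -0.716  0.746]
 [ 0.     0.     0.     1.   ]]
top [[393.09201263   0.         255.06783825]
 [  0.         393.09201263 188.60089816]
 [  0.           0.           1.        ]] [[-0.001 -0.987  0.161  0.339]
 [-1.    -0.002 -0.022 -0.017]
 [ 0.023 -0.161 -0.987  0.912]
 [ 0.     0.     0.     1.   ]]
```

View pics/top0.png

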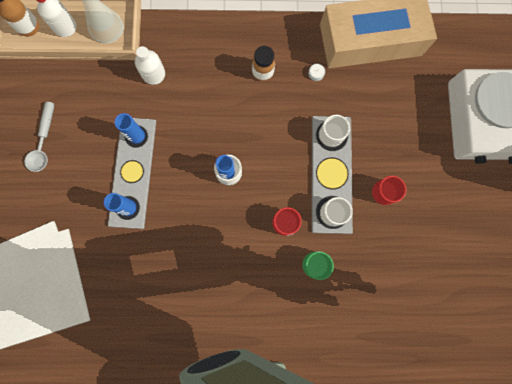

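View pics/side0.png

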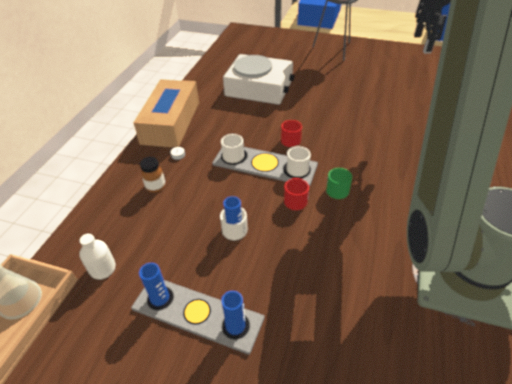

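The top view shows the nested pair at about (227,168). The yellow discs are at (132,171) in the narrow row and (332,173) in the wide row. These could be mistaken for the target:
- Blue row beakers at (130,128) and (122,206).
- White row beakers at (333,131) and (335,211).
- Red cups at (287,221) and (390,190), and a green cup at (318,265).
- White bottle at (150,66) and white cap at (316,72).

I choose the pair at (227,168), blue inside white, standing alone between the boards. I'll check it in a close crop and measure it.

```bash
cat > h.py <<'E'
import cv2,numpy as np
from scipy.optimize import least_squares
def cloud(c):
    K=c['camera_matrix'];d=c['depth'];v,u=np.mgrid[0:d.shape[0],0:d.shape[1]]
    P=np.stack([(u-K[0,2])/K[0,0]*d,(v-K[1,2])/K[1,1]*d,d],-1)
    E=c['extrinsics'];W=P@E[:3,:3].T+E[:3,3];W[d==0]=np.nan;return W
def proj(c,p):
    E=np.linalg.inv(c['extrinsics']);q=E[:3,:3]@np.asarray(p)+E[:3,3];q=c['camera_matrix']@q;return q[:2]/q[2]
def ray(c,uv,z):
    K=c['camera_matrix'];E=c['extrinsics'];r=E[:3,:3]@np.linalg.solve(K,[uv[0],uv[1],1]);o=E[:3,3];return o+r*(z-o[2])/r[2]
def circ(p,R):
    f=lambda x:np.hypot(p[:,0]-x[0],p[:,1]-x[1])-R
    r=least_squares(f,p[:,:2].mean(0),loss='soft_l1',f_scale=.002);return r.x,np.sqrt(np.mean(r.fun**2))
E
python3 - <<'E'
from h import *
T=dict(np.load('top0.npz'));S=dict(np.load('side0.npz'))
for n,c in(('top',T),('side',S)):
    W=cloud(c);hsv=cv2.cvtColor(c['img'],cv2.COLOR_BGR2HSV)
    y=cv2.inRange(hsv,(22,130,120),(35,255,255))
    k,l,st,ce=cv2.connectedComponentsWithStats(y)
    for i in range(1,k):
        if st[i,4]>150:
            cn,_=cv2.findContours((l==i).astype(np.uint8),0,1);e=cv2.fitEllipse(cn[0])
            print(n,'disc',ce[i],st[i,4],'ray',ray(c,e[0],.01),'depth',np.nanmedian(W[l==i],0))
    b=cv2.inRange(hsv,(100,120,40),(125,255,255))
    k,l,st,ce=cv2.connectedComponentsWithStats(b)
    for i in range(1,k):
        if st[i,4]>60:
            p=W[l==i];p=p[~np.isnan(p[:,0])];
            if np.linalg.norm(p.mean(0)-[.35,0,.05])>.4:continue
            t=p[p[:,2]>np.percentile(p[:,2],97)-.012]
            print(n,'blue',ce[i],st[i,4],'z',np.percentile(p[:,2],[2,50,98]),'topmean',t.mean(0), circ(p[p[:,2]>.03],.019))
    # white, pair region
    m=(hsv[...,1]<60)&(hsv[...,2]>120)&(W[...,2]>.015)&(W[...,2]<.1)
    k,l,st,ce=cv2.connectedComponentsWithStats(m.astype(np.uint8))
    for i in range(1,k):
        if st[i,4]>80:
            p=W[l==i]
            if np.linalg.norm(np.nanmean(p,0)-[.38,0,.05])>.25:continue
            r=p[p[:,2]>np.percentile(p[:,2],95)-.006]
            print(n,'white',ce[i],st[i,4],'z',np.percentile(p[:,2],[2,98]),'rim',circ(r,.0285))
cr=lambda c,u,v,a=45:cv2.resize(c['img'][v-a:v+a,u-a:u+a],(390,390),interpolation=2)
cv2.imwrite('pics/crop0.png',np.hstack([cr(T,227,168),cr(S,234,218)]))
E
```

```text
top disc [331.8423913  172.92391304] 736 ray [ 0.52422086 -0.21776281  0.01      ] depth [ 0.52373262 -0.21734542  0.01127687]
top disc [131.49593496 171.19241192] 369 ray [0.52678461 0.25033069 0.01      ] depth [0.52681601 0.24970762 0.01147043]
top blue [129.66536204 127.63013699] 511 z [0.01184839 0.07899019 0.11206209] topmean [0.61193985 0.24221941 0.10747445] (array([0.61242111, 0.24169518]), np.float64(0.0018468538240701572))
top blue [225.05501618 165.5631068 ] 309 z [0.00583534 0.07291082 0.10609832] topmean [0.52313816 0.03060005 0.10265476] (array([0.523587  , 0.02855244]), np.float64(0.0019977959988036384))
top blue [119.21161826 203.39211618] 482 z [0.00276788 0.07726869 0.11167533] topmean [0.44209859 0.25426321 0.10782787] (array([0.44201887, 0.25308452]), np.float64(0.0018797245629931013))
top white [229.75113122 172.82352941] 221 z [0.01742137 0.07056736] rim (array([0.52771911, 0.02473506]), np.float64(0.0021849481872648472))
top white [336.68226121 211.0662768 ] 513 z [0.01509674 0.06709594] rim (array([ 0.4299028 , -0.21685535]), np.float64(0.0010779625359013808)
[... 409 characters left out ...]
p.float64(0.0021239303328874594))
side blue [153.47434119 283.70457698] 721 z [0.01063268 0.08237197 0.11113167] topmean [0.61263515 0.24500224 0.1064122 ] (array([0.61330316, 0.24289924]), np.float64(0.0018241676792440332))
side blue [233.02457956 312.77360931] 773 z [0.01062708 0.07716446 0.11080426] topmean [0.44361513 0.2568129  0.10665745] (array([0.4430605 , 0.25505309]), np.float64(0.0018771860924788081))
side white [298.21847247 160.37477798] 563 z [0.01676585 0.06619542] rim (array([ 0.43091784, -0.21610579]), np.float64(0.0015994950929822207))
side white [234.23980815 224.30215827] 417 z [0.01579858 0.06895172] rim (array([0.52874804, 0.02511634]), np.float64(0.003044444250577269))
```

View pics/crop0.png

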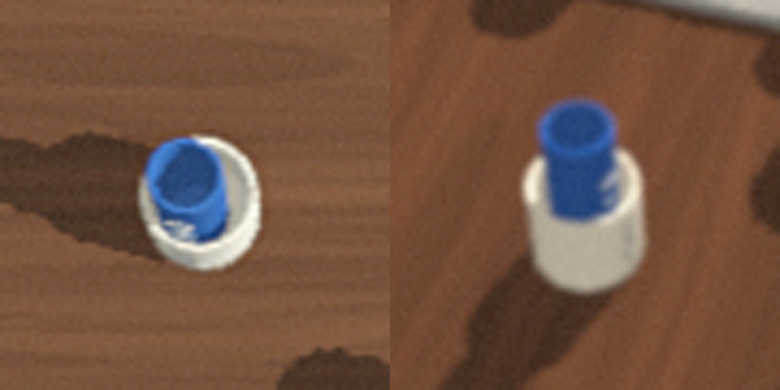

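View pics/wrist0.png

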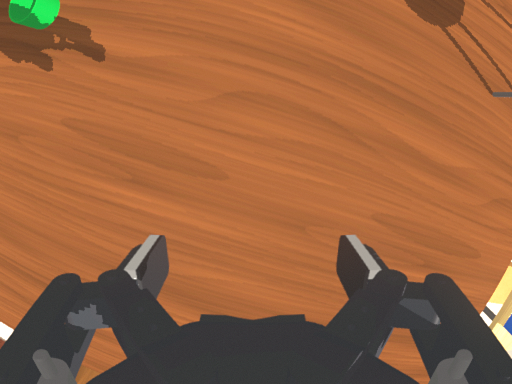

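The close crop confirms a blue beaker inside a white one. Blue is at about (0.5245, 0.029) and white at about (0.528, 0.0255). The discs are at (0.527, 0.250) for the narrow row and (0.525, -0.218) for the wide row. I'll turn the jaws along world y and head over.

```bash
python3 -m jog '[[1,[0,0,0],[0.0977,0,0]],[1,[0,0,0],[0.0977,0,0]],[1,[0,0.12,-0.2],[0,0,0]],[1,[0,0.12,-0.2],[0,0,0]],[1,[0,0.12,-0.2],[0,0,0]],[1,[0,0.12,-0.2],[0,0,0]],[1,[0,0.12,-0.2],[0,0,0]],[1,[0,0,0],[0,0,0]]]' 30
python3 -c "
from workcell import robot;s=robot.read_state();print(s['joints'],s['tool_rot'])"
```

```text
time_s: 1.15
eef_pos: [0.3248, -0.2952, 0.2313]
tool_rot: [[0.0, 1.0, 0.006], [0.001, 0.006, -1.0], [-1.0, 0.0, -0.001]]
wrist_force: [-0.5, 0.3, 0.0]
gripper_width: 1.0
[-4.37896871e+01  5.97518674e+00  1.05984128e+02  4.08877512e-02
  6.80730873e+01  4.58687670e+01] [[ 4.99337274e-05  9.99983785e-01  5.69441897e-03]
 [ 8.69180250e-04  5.69437342e-03 -9.99983409e-01]
 [-9.99999621e-01  5.48823754e-05 -8.68881815e-04]]
```

```bash
python3 -m jog '[[1,[0,0.114,-0.185],[0,0,0]],[1,[0,0.114,-0.185],[0,0,0]],[1,[0,0.114,-0.185],[0,0,0]],[1,[0,0.114,-0.185],[0,0,0]],[1,[0,0.114,-0.185],[0,0,0]],[1,[0,0.114,-0.185],[0,0,0]],[1,[0,0.114,-0.185],[0,0,0]],[1,[0,0,0],[0,0,0]]]'
python3 - <<'E'
from workcell import robot
import cv2,numpy as np
s=robot.read_state();c=robot.camera('wrist');np.savez('wrist1.npz',**c,eef=s['eef_pos'],rot=s['tool_rot']);cv2.imwrite('pics/wrist1.png',c['img'])
print(s['eef_pos'],c['camera_matrix'],np.round(c['hand_eye'],3))
E
```

```text
time_s: 2.15
eef_pos: [0.525, 0.0271, 0.2306]
tool_rot: [[-0.0, 1.0, 0.003], [0.0, 0.003, -1.0], [-1.0, -0.0, -0.0]]
wrist_force: [-0.2, 0.0, -0.2]
gripper_width: 0.998
[0.52497968 0.02713424 0.23059394] [[297.31863964   0.         252.15756157]
 [  0.         297.31863964 190.41618117]
 [  0.           0.           1.        ]] [[ 0.001 -0.269  0.963 -0.143]
 [ 0.001 -0.963 -0.269  0.068]
 [ 1.     0.001 -0.001  0.   ]
 [ 0.     0.     0.     1.   ]]
```

View pics/wrist1.png

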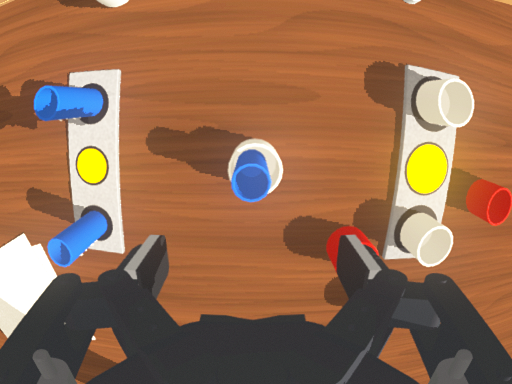

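The wrist view shows the blue rim at (252,180) in the white rim at (255,166), with discs at (92,166) and (427,168). I'll refine from this view.

```bash
cat >> h.py <<'E'
def wray(c,u,v):
    K=c['camera_matrix'];a=(u-K[0,2])/K[0,0];b=(v-K[1,2])/K[1,1];th=np.hypot(a,b)+1e-9
    return np.stack([np.sin(th)*a/th,np.sin(th)*b/th,np.cos(th)],-1)
def wcloud(c):
    d=c['depth'];v,u=np.mgrid[0:d.shape[0],0:d.shape[1]].astype(float);r=wray(c,u,v);P=r/r[...,2:]*d[...,None]
    H=c['hand_eye'];P=P@H[:3,:3].T+H[:3,3];W=P@c['rot'].T+c['eef'];W[d==0]=np.nan;return W
def wfix(c,uv,z):
    H=c['hand_eye'];r=c['rot']@(H[:3,:3]@wray(c,*uv));o=c['rot']@H[:3,3]+c['eef'];return o+r*(z-o[2])/r[2]
E
python3 - <<'E'
from h import *
c=dict(np.load('wrist1.npz'));W=wcloud(c);hsv=cv2.cvtColor(c['img'],cv2.COLOR_BGR2HSV)
for n,m in(('y',cv2.inRange(hsv,(22,130,120),(35,255,255))),('b',cv2.inRange(hsv,(100,120,40),(125,255,255)))):
    k,l,st,ce=cv2.connectedComponentsWithStats(m)
    for i in range(1,k):
        if st[i,4]<300:continue
        p=W[l==i];p=p[~np.isnan(p[:,0])]
        if n=='y':
            cn,_=cv2.findContours((l==i).astype(np.uint8),0,1);q=cn[0].reshape(-1,2).astype(float)
            g=np.array([wfix(c,a,.01) for a in q]);print('disc',ce[i],g.mean(0),(g.max(0)+g.min(0))/2,p.mean(0))
        else:
            print('blue',ce[i],np.percentile(p[:,2],[1,98]),circ(p[p[:,2]>.05],.019))
            t=p[p[:,2]>np.percentile(p[:,2],98)-.005];print('  top',circ(t,.0175))
m=(hsv[...,1]<70)&(hsv[...,2]>130)&(W[...,2]>.035)&(W[...,2]<.062)&(np.hypot(W[...,0]-.527,W[...,1]-.027)<.045)
p=W[m];print('white',len(p),circ(p,.0285))
E
```

```text
disc [426.3965627  168.38701464] [ 0.52403131 -0.21917523  0.01      ] [ 0.5237649  -0.21956883  0.01      ] [ 0.52441139 -0.21761714  0.01134067]
disc [ 91.43069307 165.2970297 ] [0.52619196 0.2493686  0.01      ] [0.52622199 0.24959943 0.01      ] [0.5263616  0.24809962 0.01179409]
blue [ 66.63160518 102.1894317 ] [0.01185358 0.11118639] (array([0.61257158, 0.24145405]), np.float64(0.0018329341693431634))
  top (array([0.61265813, 0.24112812]), np.float64(0.001056339533898779))
blue [250.75468044 176.74241446] [0.00748742 0.10541489] (array([0.52695351, 0.02820226]), np.float64(0.0020163566218527143))
  top (array([0.52549281, 0.02839962]), np.float64(0.0009682196368036898))
blue [ 76.60830527 238.0976431 ] [0.01184181 0.11118282] (array([0.44261677, 0.25361889]), np.float64(0.0017659222285181992))
  top (array([0.44305251, 0.2530675 ]), np.float64(0.0009773146918474172))
white 451 (array([0.52743577, 0.02442709]), np.float64(0.0014019454836062724))
```

```bash
python3 -m jog '[[1,[0.14,0,-0.006],[0,0,0]],[1,[0.2,0,0],[0,0,0]],[1,[0.16,0,0],[0,0,0]],[1,[0.1,0,0],[0,0,0]],[1,[0.058,0,0],[0,0,0]],[1,[0,0,0],[0,0,0]]]' 25
```

```text
time_s: 2.95
eef_pos: [0.5227, 0.026, 0.0663]
tool_rot: [[-0.002, 1.0, -0.001], [-0.0, -0.001, -1.0], [-1.0, -0.002, 0.0]]
wrist_force: [0.5, 0.3, -0.2]
gripper_width: 0.996
```

```bash
python3 -m jog '[[0.1,[0,0,0],[0,0,0]],[-0.3,[0,0,0],[0,0,0]],[-0.6,[0,0,0],[0,0,0]],[-0.6,[0,0,0],[0,0,0]],[-0.6,[0,0,0],[0,0,0]],[-0.6,[0,0,0],[0,0,0]]]' 25; python3 - <<'E'
from workcell import robot
import cv2,numpy as np
c=robot.camera('wrist');d=robot.camera('side');cv2.imwrite('pics/g1.png',np.hstack([cv2.resize(c['img'],(400,300)),cv2.resize(d['img'][130:280,130:330],(400,300))]))
E
```

```text
time_s: 3.7
eef_pos: [0.524, 0.0271, 0.0677]
tool_rot: [[0.002, 1.0, 0.0], [-0.0, 0.0, -1.0], [-1.0, 0.002, 0.0]]
wrist_force: [-0.6, 0.8, 4.8]
gripper_width: 0.451
```

View pics/g1.png

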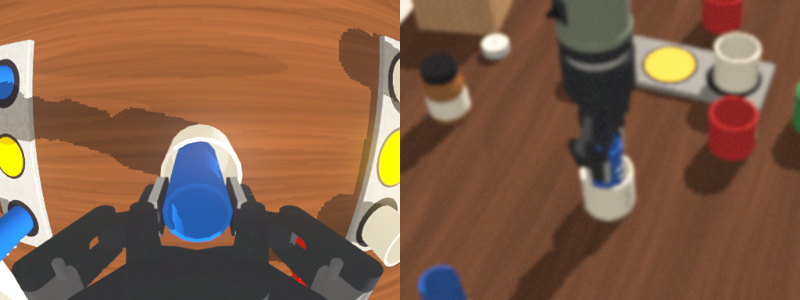

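It's gripped: the opening reads 38 mm, and both pads are on the blue wall above the white rim. Lifting straight up, slowly at first.

```bash
python3 -m jog '[[-0.6,[-0.03,0,0],[0,0,0]],[-0.6,[-0.06,0,0],[0,0,0]],[-0.6,[-0.08,0,0],[0,0,0]],[-0.6,[-0.1,0,0],[0,0,0]],[-0.6,[-0.12,0,0],[0,0,0]],[-0.6,[-0.1,0,0],[0,0,0]],[-0.6,[0,0,0],[0,0,0]],[-0.6,[0,0,0],[0,0,0]]]'; python3 - <<'E'
from workcell import robot
import cv2,numpy as np
s=robot.read_state()
c=robot.camera('wrist');d=robot.camera('side');cv2.imwrite('pics/g2.png',np.hstack([cv2.resize(c['img'],(400,300)),cv2.resize(d['img'][100:280,120:360],(400,300))]))
np.savez('wrist2.npz',**c,eef=s['eef_pos'],rot=s['tool_rot']);np.savez('side2.npz',**d)
E
```

```text
time_s: 4.8
eef_pos: [0.5225, 0.027, 0.1886]
tool_rot: [[-0.001, 1.0, -0.0], [-0.0, -0.0, -1.0], [-1.0, -0.001, 0.0]]
wrist_force: [0.1, 0.2, -1.1]
gripper_width: 0.445
```

View pics/g2.png

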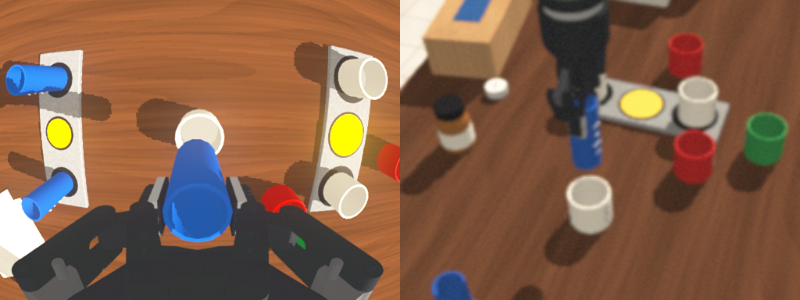

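Blue hangs clear and white still stands below it. Next I'll measure how blue sits in the jaws and where white is now.

```bash
cat >> h.py <<'E'
def axisfit(p,R=.019):
    # fit of cylinder axis: point (x,y) at mean z, slopes
    z0=p[:,2].mean()
    def f(x):
        cx=x[0]+x[2]*(p[:,2]-z0);cy=x[1]+x[3]*(p[:,2]-z0);return np.hypot(p[:,0]-cx,p[:,1]-cy)-R
    r=least_squares(f,[*p[:,:2].mean(0),0,0],loss='soft_l1',f_scale=.0015);return r.x,z0
E
python3 - <<'E'
from h import *
c=dict(np.load('wrist2.npz'));S=dict(np.load('side2.npz'))
for n,W,img,S_ in(('wrist',wcloud(c),c['img'],c),('side',cloud(S),S['img'],S)):
    hsv=cv2.cvtColor(img,cv2.COLOR_BGR2HSV);b=cv2.inRange(hsv,(95,110,40),(125,255,255))>0
    m=b&(np.hypot(W[...,0]-.525,W[...,1]-.027)<.05)&(W[...,2]>.1)
    p=W[m];print(n,len(p),'z',np.percentile(p[:,2],[1,50,99]),axisfit(p))
    lo=p[:,2].min()
    for a in np.arange(.115,.24,.02):
        q=p[(p[:,2]>a)&(p[:,2]<a+.02)]
        if len(q)>30:print('  z',a,len(q),circ(q,.019))
    m=(hsv[...,1]<70)&(hsv[...,2]>130)&(W[...,2]>.035)&(W[...,2]<.062)&(np.hypot(W[...,0]-.527,W[...,1]-.027)<.045)
    p=W[m];print(' white',len(p),circ(p,.0285))
E
```

```text
wrist 8593 z [0.1353865  0.20749244 0.22641247] (array([ 0.52562764,  0.02707951,  0.02464091, -0.00962472]), np.float64(0.20152857462396628))
  z 0.115 83 (array([0.52320185, 0.02783584]), np.float64(0.00018401670139969387))
  z 0.135 343 (array([0.52330591, 0.02763212]), np.float64(0.00019842418591247324))
  z 0.15500000000000003 818 (array([0.52502226, 0.02723252]), np.float64(0.0017730078233500386))
  z 0.17500000000000002 1593 (array([0.52600846, 0.02731682]), np.float64(0.0018189074570969803))
  z 0.195 2538 (array([0.52622026, 0.02726981]), np.float64(0.001874668718830139))
  z 0.21500000000000002 3218 (array([0.52533766, 0.02678715]), np.float64(0.0020932298867032354))
 white 597 (array([0.52755669, 0.02436592]), np.float64(0.001057256189253914))
side 418 z [0.12924658 0.17202833 0.25460333] (array([0.52550063, 0.0288984 , 0.0133846 , 0.03898252]), np.float64(0.17726857596466578))
  z 0.115 31 (array([0.52497309, 0.02813923]), np.float64(0.0005453022378903392))
  z 0.135 98 (array([0.5249224 , 0.02793054]), np.float64(0.0008904729037336268))
  z 0.15500000000000003 99 (array([0.52486958, 0.02772315]), np.float64(0.0009180632231417802))
  z 0.17500000000000002 53 (array([0.52547386, 0.02798663]), np.float64(0.0007850964097675283))
  z 0.195 64 (array([0.5263038, 0.0304912]), np.float64(0.0011727912503951944))
  z 0.21500000000000002 56 (array([0.52648506, 0.03005853]), np.float64(0.0016962908747683743))
 white 346 (array([0.52742642, 0.02602808]), np.float64(0.001153507525413332))
```

```bash
python3 -m jog '[[-0.6,[0,0.009,-0.1],[0,0,0]],[-0.6,[0,0,-0.17],[0,0,0]],[-0.6,[0,0,-0.18],[0,0,0]],[-0.6,[0,0,-0.18],[0,0,0]],[-0.6,[0,0,-0.15],[0,0,0]],[-0.6,[0,0,-0.108],[0,0,0]],[-0.6,[0,0,0],[0,0,0]],[-0.6,[0,0,0],[0,0,0]]]'; python3 - <<'E'
from workcell import robot
from h import *
s=robot.read_state()
c=robot.camera('wrist');d=robot.camera('side');cv2.imwrite('pics/g3.png',np.hstack([cv2.resize(c['img'],(400,300)),cv2.resize(d['img'][200:380,100:340],(400,300))]))
c['eef']=s['eef_pos'];c['rot']=s['tool_rot']
print(c['eef'])
for n,W,img in(('wrist',wcloud(c),c['img']),('side',cloud(d),d['img'])):
    hsv=cv2.cvtColor(img,cv2.COLOR_BGR2HSV);b=cv2.inRange(hsv,(95,110,40),(125,255,255))>0
    m=b&(np.hypot(W[...,0]-.527,W[...,1]-.25)<.04)&(W[...,2]>.112)
    p=W[m];print(n,len(p),'z',np.percentile(p[:,2],[1,50,99]))
    for a in np.arange(.115,.24,.02):
        q=p[(p[:,2]>a)&(p[:,2]<a+.02)]
        if len(q)>30:print('  z',a,len(q),circ(q,.019))
E
```

```text
time_s: 5.9
eef_pos: [0.5251, 0.2483, 0.1884]
tool_rot: [[-0.002, 1.0, -0.0], [-0.001, -0.0, -1.0], [-1.0, -0.002, 0.001]]
wrist_force: [-0.2, -0.0, -0.2]
gripper_width: 0.446
[0.52509239 0.2483018  0.18840149]
wrist 8065 z [0.14987797 0.20927441 0.22620204]
  z 0.135 105 (array([0.52576205, 0.24882329]), np.float64(0.00016476971205009754))
  z 0.15500000000000003 626 (array([0.52874222, 0.24901669]), np.float64(0.001678054301458358))
  z 0.17500000000000002 1579 (array([0.52859346, 0.24862422]), np.float64(0.0018009203824646412))
  z 0.195 2549 (array([0.52878432, 0.24855847]), np.float64(0.0018904446973068624))
  z 0.21500000000000002 3195 (array([0.52787586, 0.2481048 ]), np.float64(0.0020827630224549355))
side 585 z [0.13074811 0.18838923 0.26005119]
  z 0.135 114 (array([0.52759776, 0.24893224]), np.float64(0.000576096359446575))
  z 0.15500000000000003 99 (array([0.52766353, 0.24875798]), np.float64(0.0006210047230551654))
  z 0.17500000000000002 78 (array([0.5295438 , 0.25162284]), np.float64(0.0012650117643499125))
  z 0.195 125 (array([0.52869199, 0.25114562]), np.float64(0.0022885779108636917))
  z 0.21500000000000002 116 (array([0.52884837, 0.24993566]), np.float64(0.0014836854296742708))
```

View pics/g3.png

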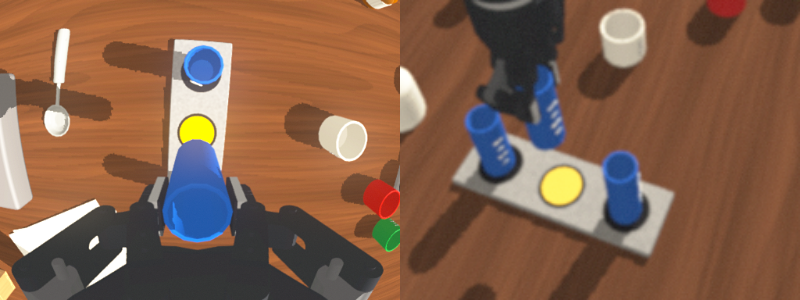

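Blue is centred over the disc to within about 1 mm. Lowering.

```bash
python3 -m jog '[[-0.6,[0.08,0,0],[0,0,0]],[-0.6,[0.12,0,0],[0,0,0]],[-0.6,[0.12,0,0],[0,0,0]],[-0.6,[0.08,0,0],[0,0,0]],[-0.6,[0.04,0,0],[0,0,0]],[-0.6,[0.01,0,0],[0,0,0]],[-0.6,[0,0,0],[0,0,0]],[-0.6,[0,0,0],[0,0,0]]]'
```

```text
time_s: 7.0
eef_pos: [0.526, 0.2492, 0.0776]
tool_rot: [[0.002, 1.0, -0.0], [0.001, -0.0, -1.0], [-1.0, 0.002, -0.001]]
wrist_force: [0.5, 0.3, -1.3]
gripper_width: 0.447
```

```bash
python3 -m jog '[[-0.6,[0.008,0,0],[0,0,0]],[-0.6,[0,0,0],[0,0,0]]]'
```

```text
time_s: 7.25
eef_pos: [0.5255, 0.2491, 0.0748]
tool_rot: [[0.0, 1.0, -0.0], [-0.0, -0.0, -1.0], [-1.0, 0.0, 0.0]]
wrist_force: [0.4, 0.5, -0.9]
gripper_width: 0.448
```

```bash
python3 -m jog '[[-0.6,[0.006,0,0],[0,0,0]],[-0.6,[0,0,0],[0,0,0]]]'
```

```text
time_s: 7.5
eef_pos: [0.5258, 0.2492, 0.0738]
tool_rot: [[0.001, 1.0, -0.0], [0.0, -0.0, -1.0], [-1.0, 0.001, -0.0]]
wrist_force: [-0.4, -0.2, 2.6]
gripper_width: 0.448
```

```bash
python3 -m jog '[[-0.6,[0.004,0,0],[0,0,0]],[-0.6,[0,0,0],[0,0,0]]]'; python3 - <<'E'
from workcell import robot
from h import *
d=robot.camera('side');cv2.imwrite('pics/g4.png',cv2.resize(d['img'][240:360,120:280],(800,600)))
E
```

```text
time_s: 7.75
eef_pos: [0.526, 0.2493, 0.0737]
tool_rot: [[0.002, 1.0, -0.0], [0.001, -0.0, -1.0], [-1.0, 0.002, -0.001]]
wrist_force: [-1.5, -0.6, 8.5]
gripper_width: 0.443
```

View pics/g4.png

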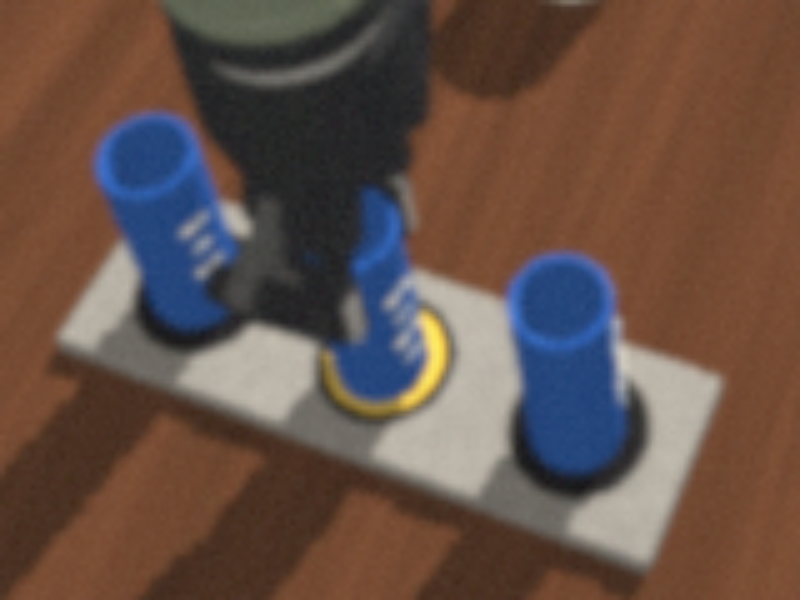

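Blue is seated on the disc; contact force is 8.5 N. I'll ease the push, then open slowly and rise.

```bash
python3 -m jog '[[-0.6,[-0.007,0,0],[0,0,0]],[-0.1,[0,0,0],[0,0,0]],[0.1,[0,0,0],[0,0,0]],[0.4,[0,0,0],[0,0,0]],[0.4,[0,0,0],[0,0,0]],[0.4,[-0.08,0,0],[0,0,0]],[0.4,[-0.2,0,0],[0,0,0]],[0.6,[-0.2,0,0],[0,0,0]]]'; python3 - <<'E'
from workcell import robot
from h import *
s=robot.read_state()
c=robot.camera('wrist');d=robot.camera('side');cv2.imwrite('pics/g5.png',np.hstack([cv2.resize(c['img'],(400,300)),cv2.resize(d['img'][200:380,100:340],(400,300))]))
W=cloud(d);hsv=cv2.cvtColor(d['img'],cv2.COLOR_BGR2HSV);b=cv2.inRange(hsv,(95,110,40),(125,255,255))>0
for x,y in((.527,.25),(.6128,.2425),(.4426,.254)):
    p=W[b&(np.hypot(W[...,0]-x,W[...,1]-y)<.035)&(W[...,2]>.02)&(W[...,2]<.12)];print(len(p),np.percentile(p[:,2],99),circ(p,.019),axisfit(p))
E
```

```text
time_s: 8.8
eef_pos: [0.5253, 0.2489, 0.195]
tool_rot: [[-0.001, 1.0, -0.0], [-0.001, -0.0, -1.0], [-1.0, -0.001, 0.001]]
wrist_force: [0.5, 0.1, -0.5]
gripper_width: 0.797
628 0.11123980423199815 (array([0.52641447, 0.25079094]), np.float64(0.0018435585909332636)) (array([ 0.52645373,  0.25099228, -0.01314829,  0.01986568]), np.float64(0.08006151465914839))
593 0.1116719352623183 (array([0.61343451, 0.24237769]), np.float64(0.0016532974721029888)) (array([ 0.61339187,  0.24234599, -0.02237637, -0.00421075]), np.float64(0.07545521442990279))
718 0.1115107621939963 (array([0.44315251, 0.25499093]), np.float64(0.0018110518613993004)) (array([ 0.44301617,  0.2550779 , -0.01697827,  0.01856165]), np.float64(0.07662004691825211))
```

View pics/g5.png

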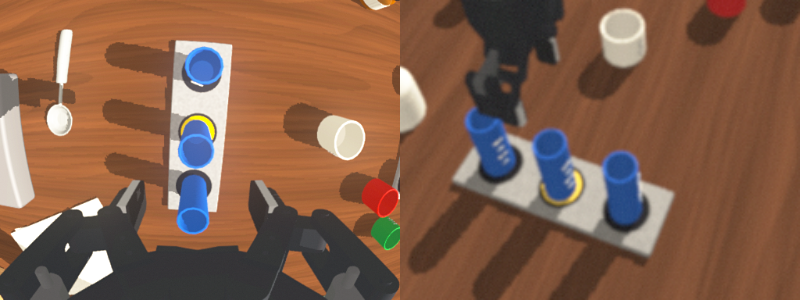

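Blue stands centred and its neighbours haven't moved. Back to white at (0.5275, 0.025).

```bash
python3 -m jog '[[1,[0,0.008,0.12],[0,0,0]],[1,[0,0,0.2],[0,0,0]],[1,[0,0,0.2],[0,0,0]],[1,[0,0,0.2],[0,0,0]],[1,[0,0,0.12],[0,0,0]],[1,[0,0,0.056],[0,0,0]],[1,[0,0,0],[0,0,0]],[1,[0,0,0],[0,0,0]]]'; python3 - <<'E'
from workcell import robot
from h import *
s=robot.read_state()
c=robot.camera('wrist');d=robot.camera('side');c['eef']=s['eef_pos'];c['rot']=s['tool_rot'];print(s['eef_pos'])
cv2.imwrite('pics/g6.png',c['img'])
for n,W,img in(('wrist',wcloud(c),c['img']),('side',cloud(d),d['img'])):
    hsv=cv2.cvtColor(img,cv2.COLOR_BGR2HSV)
    m=(hsv[...,1]<70)&(hsv[...,2]>110)&(W[...,2]>.05)&(W[...,2]<.062)&(np.hypot(W[...,0]-.527,W[...,1]-.025)<.045)
    p=W[m];print(n,len(p),circ(p,.0285))
E
```

```text
time_s: 9.9
eef_pos: [0.5275, 0.026, 0.1939]
tool_rot: [[-0.0, 1.0, 0.001], [0.0, 0.001, -1.0], [-1.0, -0.0, -0.0]]
wrist_force: [-0.2, -0.3, 0.8]
gripper_width: 0.998
[0.52754221 0.02602591 0.19390846]
wrist 656 (array([0.52742927, 0.02413954]), np.float64(0.0009726873373233864))
side 143 (array([0.52778422, 0.02568281]), np.float64(0.0012278061171155969))
```

View pics/g6.png

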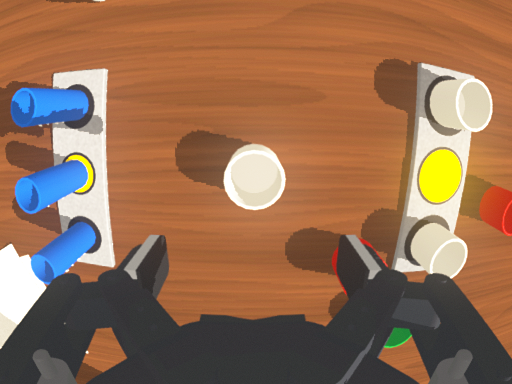

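```bash
python3 -m jog '[[1,[0.12,0,0.004],[0,0,0]],[1,[0.2,0,0],[0,0,0]],[1,[0.2,0,0],[0,0,0]],[1,[0.12,0,0],[0,0,0]],[1,[0.06,0,0],[0,0,0]],[1,[0.01,0,0],[0,0,0]],[1,[0,0,0],[0,0,0]]]'
```

```text
time_s: 10.88
eef_pos: [0.5284, 0.0243, 0.0175]
tool_rot: [[0.002, 1.0, 0.0], [-0.0, 0.0, -1.0], [-1.0, 0.002, 0.0]]
wrist_force: [-0.4, 0.3, -0.1]
gripper_width: 0.998
```

```bash
python3 -m jog '[[0.6,[0,0,0],[0,0,0]],[0.3,[0,0,0],[0,0,0]],[0.1,[0,0,0],[0,0,0]],[0.1,[0,0,0],[0,0,0]],[0.1,[0,0,0],[0,0,0]]]' 30; python3 - <<'E'
from workcell import robot
from h import *
c=robot.camera('wrist');d=robot.camera('side');cv2.imwrite('pics/g7.png',np.hstack([cv2.resize(c['img'],(400,300)),cv2.resize(d['img'][130:280,130:330],(400,300))]))
E
```

```text
time_s: 11.5
eef_pos: [0.5283, 0.024, 0.0178]
tool_rot: [[0.002, 1.0, -0.0], [-0.0, -0.0, -1.0], [-1.0, 0.002, 0.0]]
wrist_force: [-0.6, 0.1, 5.7]
gripper_width: 0.682
```

View pics/g7.png

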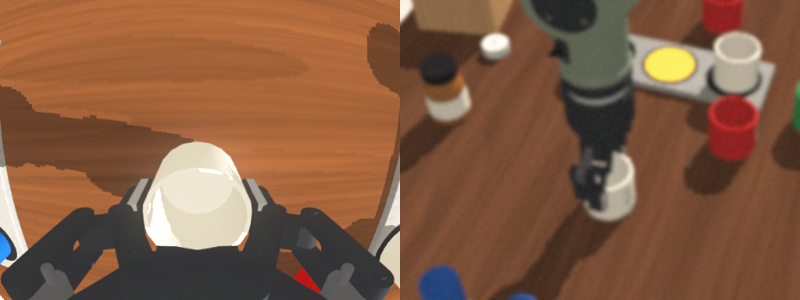

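White is gripped (opening reads 0.68, about 58 mm). Lifting.

```bash
python3 -m jog '[[0.1,[-0.04,0,0],[0,0,0]],[0.1,[-0.08,0,0],[0,0,0]],[0.1,[-0.12,0,0],[0,0,0]],[0.1,[-0.12,0,0],[0,0,0]],[0.1,[-0.06,0,0],[0,0,0]],[0.1,[0,0,0],[0,0,0]],[0.1,[0,0,0],[0,0,0]]]' 30
python3 -m jog '[[0.1,[0,-0.011,0.1],[0,0,0]],[0.1,[0,0,0.16],[0,0,0]],[0.1,[0,0,0.18],[0,0,0]],[0.1,[0,0,0.18],[0,0,0]],[0.1,[0,0,0.18],[0,0,0]],[0.1,[0,0,0.12],[0,0,0]],[0.1,[0,0,0.051],[0,0,0]],[0.1,[0,0,0],[0,0,0]]]'; python3 - <<'E'
from workcell import robot
from h import *
s=robot.read_state()
c=robot.camera('wrist');d=robot.camera('side');t=robot.camera('top');c['eef']=s['eef_pos'];c['rot']=s['tool_rot'];print(s['eef_pos'])
cv2.imwrite('pics/g8.png',np.hstack([cv2.resize(c['img'],(400,300)),cv2.resize(d['img'][60:210,180:380],(400,300))]))
for n,W,img in(('wrist',wcloud(c),c['img']),('side',cloud(d),d['img'])):
    hsv=cv2.cvtColor(img,cv2.COLOR_BGR2HSV)
    m=(hsv[...,1]<70)&(hsv[...,2]>110)&(W[...,2]>.09)&(W[...,2]<.165)&(np.hypot(W[...,0]-.525,W[...,1]+.218)<.04)
    p=W[m];print(n,len(p),np.percentile(p[:,2],[1,50,99]))
    for a in(.09,.11,.13,.15):
        q=p[(p[:,2]>a)&(p[:,2]<a+.02)]
        if len(q)>30:print('  ',a,len(q),circ(q,.03 if a<.14 else .0285))
E
```

```text
time_s: 12.48
eef_pos: [0.5266, 0.024, 0.1205]
tool_rot: [[-0.002, 1.0, -0.0], [-0.0, -0.0, -1.0], [-1.0, -0.002, 0.0]]
wrist_force: [-0.4, -0.3, -1.3]
gripper_width: 0.681
time_s: 13.48
eef_pos: [0.5242, -0.2186, 0.1206]
tool_rot: [[-0.002, 1.0, -0.001], [0.001, -0.001, -1.0], [-1.0, -0.002, -0.001]]
wrist_force: [-0.3, 0.4, -0.2]
gripper_width: 0.683
[ 0.524249  -0.2186492  0.1206274]
wrist 15734 [0.10642508 0.13478815 0.16144466]
   0.09 3816 (array([ 0.53904474, -0.21904029]), np.float64(0.008702370223308914))
   0.11 3076 (array([ 0.52576877, -0.21876286]), np.float64(0.0019283374751788453))
   0.13 4811 (array([ 0.5258999 , -0.21867486]), np.float64(0.0023272487075884445))
   0.15 4031 (array([ 0.52432201, -0.21874299]), np.float64(0.0022962328332873966))
side 411 [0.10451787 0.13373379 0.15924161]
   0.09 43 (array([ 0.5245691 , -0.21809197]), np.float64(0.0010283656108682688))
   0.11 134 (array([ 0.52467962, -0.21728591]), np.float64(0.001649758970987712))
   0.13 153 (array([ 0.52585752, -0.21520671]), np.float64(0.0022874920063258555))
   0.15 81 (array([ 0.52397855, -0.21570365]), np.float64(0.002701867832936097))
```

View pics/g8.png

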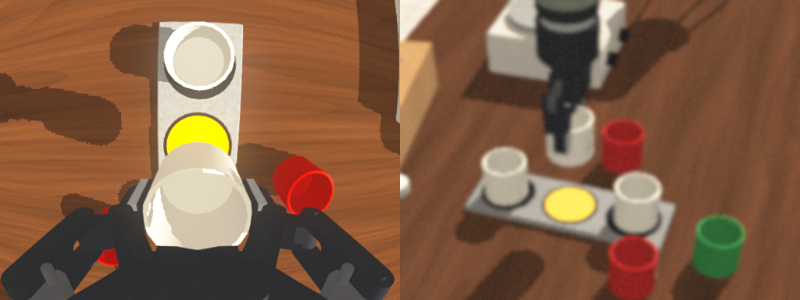

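White is centred over the wide disc to within about 1 mm, and both red cups are clear. Lowering.

```bash
python3 -m jog '[[0.1,[0.06,0,0],[0,0,0]],[0.1,[0.1,0,0],[0,0,0]],[0.1,[0.1,0,0],[0,0,0]],[0.1,[0.06,0,0],[0,0,0]],[0.1,[0.03,0,0],[0,0,0]],[0.1,[0.008,0,0],[0,0,0]],[0.1,[0,0,0],[0,0,0]],[0.1,[0,0,0],[0,0,0]]]'
```

```text
time_s: 14.62
eef_pos: [0.5252, -0.219, 0.0328]
tool_rot: [[0.001, 1.0, -0.0], [-0.001, -0.0, -1.0], [-1.0, 0.001, 0.001]]
wrist_force: [-0.3, -0.0, -1.7]
gripper_width: 0.679
```

```bash
python3 -m jog '[[0.1,[0.006,0,0],[0,0,0]],[0.1,[0,0,0],[0,0,0]]]'
```

```text
time_s: 14.88
eef_pos: [0.5247, -0.2188, 0.0307]
tool_rot: [[0.0, 1.0, -0.0], [-0.0, -0.0, -1.0], [-1.0, 0.0, 0.0]]
wrist_force: [-0.1, 0.6, 0.6]
gripper_width: 0.685
```

```bash
python3 -m jog '[[0.1,[0.006,0,0],[0,0,0]],[0.1,[0,0,0],[0,0,0]]]'
```

```text
time_s: 15.12
eef_pos: [0.5246, -0.2187, 0.0289]
tool_rot: [[-0.0, 1.0, -0.0], [0.0, -0.0, -1.0], [-1.0, -0.0, -0.0]]
wrist_force: [0.1, 0.6, -0.5]
gripper_width: 0.683
```

```bash
python3 -m jog '[[0.1,[0.005,0,0],[0,0,0]],[0.1,[0,0,0],[0,0,0]]]'
```

```text
time_s: 15.38
eef_pos: [0.5248, -0.2188, 0.0278]
tool_rot: [[0.0, 1.0, -0.0], [-0.0, -0.0, -1.0], [-1.0, 0.0, 0.0]]
wrist_force: [-0.5, -0.5, -0.3]
gripper_width: 0.686
```

```bash
python3 -m jog '[[0.1,[0.005,0,0],[0,0,0]],[0.1,[0,0,0],[0,0,0]]]'
```

```text
time_s: 15.62
eef_pos: [0.5247, -0.2188, 0.0278]
tool_rot: [[0.0, 1.0, -0.0], [-0.0, -0.0, -1.0], [-1.0, 0.0, 0.0]]
wrist_force: [-2.4, 0.6, 7.1]
gripper_width: 0.685
```

```bash
python3 -m jog '[[0.1,[0.004,0,0],[0,0,0]],[0.1,[0,0,0],[0,0,0]]]'
```

```text
time_s: 15.88
eef_pos: [0.5248, -0.2188, 0.0277]
tool_rot: [[0.001, 1.0, -0.0], [-0.0, -0.0, -1.0], [-1.0, 0.001, 0.0]]
wrist_force: [-5.6, 1.2, 14.2]
gripper_width: 0.683
```

White is seated. Ease off, open, and rise.

```bash
python3 -m jog '[[0.1,[-0.009,0,0],[0,0,0]],[0.45,[0,0,0],[0,0,0]],[0.7,[0,0,0],[0,0,0]],[1,[0,0,0],[0,0,0]],[1,[0,0,0],[0,0,0]],[1,[-0.06,0,0],[0,0,0]],[1,[-0.2,0,0],[0,0,0]],[1,[-0.24,0,0],[0,0,0]]]'
python3 -m jog '[[1,[-0.2,0,0],[0,0,0]],[1,[0,-0.24,0],[0,0,0]],[1,[0,-0.24,0],[0,0,0]],[1,[0,-0.2,0],[0,0,0]],[1,[0,0,0],[0,0,0]],[1,[0,0,0],[0,0,0]]]'
python3 - <<'E'
from workcell import robot
from h import *
s=robot.read_state();print(s['time_s'],s['eef_pos'])
d=robot.camera('side');t=robot.camera('top');cv2.imwrite('pics/g9.png',np.hstack([cv2.resize(d['img'],(400,300)),cv2.resize(t['img'],(400,300))]))
for n,c in(('side',d),('top',t)):
    W=cloud(c);hsv=cv2.cvtColor(c['img'],cv2.COLOR_BGR2HSV);b=cv2.inRange(hsv,(95,110,40),(125,255,255))>0
    w=(hsv[...,1]<70)&(hsv[...,2]>110)
    for x,y in((.527,.25),(.6128,.2425),(.4426,.254)):
        p=W[b&(np.hypot(W[...,0]-x,W[...,1]-y)<.035)&(W[...,2]>.02)&(W[...,2]<.12)];print(n,'blue',len(p),np.percentile(p[:,2],99),circ(p,.019))
    for x,y in((.525,-.218),(.43,-.2165),(.617,-.219)):
        p=W[w&(np.hypot(W[...,0]-x,W[...,1]-y)<.045)&(W[...,2]>.058)&(W[...,2]<.075)]
        if len(p)>20:print(n,'white',len(p),np.percentile(p[:,2],99),circ(p,.0285))
E
```

```text
time_s: 16.88
eef_pos: [0.5242, -0.2185, 0.1543]
tool_rot: [[-0.001, 1.0, -0.0], [0.001, -0.0, -1.0], [-1.0, -0.001, -0.001]]
wrist_force: [1.1, -0.2, 0.3]
gripper_width: 0.999
time_s: 17.62
eef_pos: [0.3557, -0.2192, 0.2039]
tool_rot: [[0.003, 1.0, -0.001], [-0.002, -0.001, -1.0], [-1.0, 0.003, 0.002]]
wrist_force: [0.7, -0.3, 0.4]
gripper_width: 0.999
17.625 [ 0.35567968 -0.21915478  0.2039286 ]
side blue 638 0.11203473663861008 (array([0.52649766, 0.2507093 ]), np.float64(0.0018392820996359948))
side blue 665 0.11172064378470203 (array([0.61344394, 0.24288575]), np.float64(0.0018094639778905373))
side blue 728 0.11138865431642705 (array([0.44329673, 0.25501003]), np.float64(0.0017799405885002375))
side white 125 0.06789311912161108 (array([ 0.52452616, -0.21706109]), np.float64(0.001540559823578326))
side white 133 0.06803027628699716 (array([ 0.43086583, -0.2161509 ]), np.float64(0.001440813807718941))
side white 124 0.06817476486746889 (array([ 0.61922265, -0.2185584 ]), np.float64(0.001614448317468717))
top blue 463 0.11247141447014006 (array([0.52625005, 0.24941953]), np.float64(0.0019003202564631008))
top blue 481 0.11226810130455842 (array([0.61252006, 0.24178874]), np.float64(0.0018403511541569542))
top blue 451 0.11328706147705608 (array([0.44201938, 0.25312473]), np.float64(0.0018706535775521963))
top white 149 0.06801668753528933 (array([ 0.52333205, -0.21768623]), np.float64(0.0010088022058998825))
top white 153 0.06833725805678158 (array([ 0.42979173, -0.216742  ]), np.float64(0.0010327995376230748))
top white 151 0.06849291196062779 (array([ 0.61793118, -0.21924229]), np.float64(0.0010382077389627985))
```

View pics/g9.png

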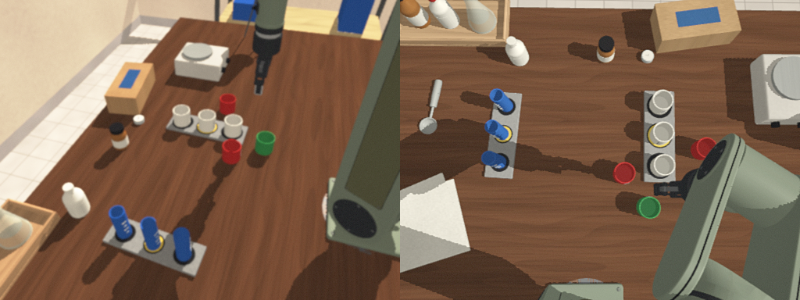

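Both views show three upright beakers in each row, and the placed ones are centred on their discs. The gripper is free, so I'm handing in the job.

```bash
python3 -c "
from workcell import robot;print(robot.job_done())"
```

```text
the job is handed in; nothing more can be done
None
```

I lifted the blue beaker straight up out of the white one, which stayed standing. Blue is now on the narrow row's empty disc and white on the wide row's. I handed the job in at about 17.7 s; no verdict was reported.

- **Placement:** in the last top and side views, both beakers stand upright on the boards, within about 2 mm of their disc centres. Their rims read level with their neighbours', at about 0.112 m and 0.068 m.
- **Row beakers:** both blue ones and the near white one read within about 1 mm of where they started. The far white one stands upright in its place, but I had no starting measurement to compare it with.
- **Robot:** it was clear of everything at the end. The highest wrist force I read was about 14 N, when setting white down.
- **Camera disagreement:** the two views differ by 1–2 mm, about the calibration accuracy. No check failed.

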